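# Show the pivot plate from the vise to the inspection camera

### The job

Swing the magnifier lamp on its arm well clear of the bench vise, then lift the steel pivot plate out of the open vise jaws and hold it up to the inspection camera: upright, the side with the round boss squarely facing the lens, the boss on the lens axis and 16 cm in front of the lens. Finish while still holding it there steadily in the gripper, and do not knock the camera or the glass tumbler.

Things in the scene. Friction and masses are not known exactly. Their poses are not given: they have to be found in the camera images.
- plate: Bare steel plate, 0.2 to 0.45 kg, standing loose and upright in the vise slot, lower 28 mm between the jaws. 8 mm thick (x), 110 tall (z); lower 66 mm is 52 wide (y), upper 44 mm a 36 wide tongue. A round boss 24 mm across stands 12 mm out of the +x face, centred 48 mm above the lower edge; it starts on the side away from the robot. -x face plain. Origin: centre of lower edge, z up.
- boss (a point): Centre of the boss's end face, on the plate at plate x = +16 mm, y = 0, z = 48 mm; axes as the plate's.
- vise: Dark steel bench vise fixed on the bench, jaw tops 100 mm up. Origin on the bench under the middle of the slot; x across the slot (screw and T-handle on the -x side, towards the robot), y along it. The jaws are backed off and stay so: slot 10 mm wide, 90 mm long, floor 72 mm above the bench.
- slot (a point): Middle of the slot's floor in the vise, 72 mm above the bench; axes as the vise's. The plate's lower edge stands here.
- lamp (a joint): Angle of the lamp arm about its upright hinge, rad: 0 to 0.2 at the start, lamp over the vise; grows counter-clockwise seen from above, end stops at -0.1 and 1.45. Light friction (1 to 2 N at the knob) holds the arm where it is left. At 1.0 rad the lamp is well clear, to the robot's right of the vise.
- lamp_hinge (a point): Point on the arm's upright hinge axis at the height of the arm, 235 mm above the bench, on a fixed post beyond the vise. Its x axis points along the arm to the lamp head.
- lamp_head (a point): Centre of the round magnifier head (flat ring 130 mm across, 20 mm thick, clear glass in it), 260 mm from the hinge axis, 235 mm above the bench; top of the ring at 245 mm, underside at 225 mm.
- lamp_knob (a point): On the upright black cylindrical knob on top of the arm, between post and head, 165 mm from the hinge axis: 21 mm in diameter, from the arm's top at 242 mm to 295 mm above the bench; this point is on its axis at 275 mm. Can be pinched from above or pushed sideways.
- lens (a point): Centre of the front glass of the inspection camera: a grey and black head (50 mm square, 40 mm lens tube) on a post 316 mm tall on the robot's left, the post 96 mm behind this point. The lens is 170 to 230 mm above the bench, differing from start to start; the head is clamped. It looks level along this point's -x axis.
- focus (a point): The place for the boss, an empty point in the air on the lens axis, 160 mm in front of the lens at the same height; axes as the lens (x points from here to the lens, z up).
- tumbler: Glass tumbler, 68 mm across, 88 mm tall, standing on the bench between vise and camera stand. Origin: centre of its underside.
Not all that is in view belongs to the job. Of the things that look like the plate, the smaller one is meant. Leave any turquoise look-alike of the tumbler alone.

How it is judged:
On the way, in this order (a step that is already met when the one before it is completed fails the run):
1. the lamp is swung well clear of the vise while the plate still stands in the slot (horizontal distance between lamp_head and vise above 0.15 m and distance between plate and slot below 0.03 m), for 0.2 s.
2. the plate is lifted out of the vise in the gripper (height (world z) of plate above 0.104 m and contact force between plate and the fingers above 1 N and contact force between plate and vise below 0.1 N), for 0.2 s.
At the end, for the whole second after the job is handed in: The gripper alone holds the plate in the air, steady (under 3 cm/s): boss end within 25 mm of the focus point, plate upright within 0.2 rad (11 degrees), boss side facing the lens squarely within 0.2 rad; the lamp head's centre is still more than 150 mm from the vise's middle, seen from above (distance between boss and focus below 0.025 m and angle between plate's own z axis and vertical below 0.2 rad and angle between the x axis of plate and the x axis of lens, either way round below 0.2 rad and x of lens in the frame of plate above 0.1 m and linear speed of plate below 0.03 m/s and contact force between plate and the fingers above 1 N and contact force between plate and vise below 0.1 N and contact force between plate and tumbler below 0.1 N and horizontal distance between lamp_head and vise above 0.15 m); the arm keeps its last pose, push and grip.
It fails at once if the camera is knocked out of place (distance of lens from where it was at the start of the episode above 0.015 m).
It fails at once if the glass tumbler is knocked (distance of tumbler from where it was at the start of the episode above 0.03 m or angle between tumbler's own z axis and vertical above 0.4 rad).
It also fails if it takes over 58 s, if anything falls off the work surface, if the arm or the gripper's body presses on something with over 40 N, if the wrist force passes 120 N, or if a joint passes its speed limit or range.

### The arm

A 6-joint arm with a two-finger parallel gripper is mounted at the origin on the work surface. World frame = base frame: x ahead of the robot, y to its left, z up, the work surface at z = 0. Lengths are in m, angles in rad, forces in N, time in s.
With the tool pointing down it reaches from about 0.375 to 0.975 m from the base axis. Payload 3.8 kg.
Tool frame: the origin (TCP) lies at the very end of the fingers, on their centre line; the grasp point (between the pads) lies 19 mm behind it; z points along the fingers, y is the line along which they close (so a half turn about z gives the same grasp; the last joint's range is limited). The gripper opens to 85 mm and grips with 20 to 120 N. Pads are 22 mm wide; open, the fingers measure 114 mm over their backs; the gripper's body (76 mm by 85 mm) begins 54 mm behind the grasp point. The pads swing forward as they close: fully open they stand 13 mm farther back than shut.
Start: joints at [-1.237, 0.264, 1.604, -0, 1.274, -0.037], TCP at [0.245, -0.629, 0.231] pointing down, gripper open.
Joint ranges: [-2.63, 2.63], [-0.94, 2.18], [0.31, 2.57], [-1.31, 4.45], [0, 2.66], [-2.55, 2.55]. Speed limits (rad/s): [2.57, 2.57, 3.14, 3.14, 3.14, 3.14].

### API

Orientations are given as a rotation vector (axis times angle).
In Python, from workcell import read_state, read_camera, calibration, finish_job gives the robot as it stands.
- The arm moves only by the tool step_arm, never from a script. Its argument "commands" is a list of rows, each an object of numbers: "fingers": the gripper's target within -1 to 1 (shut at 1, half-way at 0, fully open at -1); "dx", "dy", "dz": the shift along the tool's x, y, z in m; "roll": the turn about the tool's z in degrees. In form: [{"fingers": .., "dx": .., "dy": .., "dz": .., "roll": ..}, ...]. A call has 1 to 8 rows; each row is the pose to reach, as a shift and turn from the pose commanded when the call began, along the tool's axes at that moment; what a row does not reach only later rows make up. A row lasts 1/8 s, in which the tool goes at most 62.5 mm and 10.7 degrees, less where a joint would pass 70% of its speed; a pose out of reach is approached as far as the arm can. A call with a gripper value outside its range is refused whole. The fingers move at their own pace and stop on an object; "squeeze" is the grip in N (left out, the last holds). Time passes only in rows, so rows that repeat a pose let the fingers close. It gives the time, the measured TCP pose, the force, the opening and the grip force at its end, in the units of the state.
- read_state(): the state, without advancing time (a new reading comes with each control period).
- read_camera(name): name is "scene" or "top" or "wrist"; returns (picture, depth): 400x640x3 uint8, blue, green, red; 400x640 float32, m along the optical axis (not along the pixel's ray), 0 where there is no reading.
- calibration(name): a dict with "intrinsics" (3x3 intrinsics, pixels), "world_to_cam" (4x4, takes a point from world to camera coordinates). Camera axes: x right, y up, looking along -z (the intrinsics and any distortion apply to the point x, -y, -z); pixel columns grow to the right and rows downward; lengths in m; the calibration is good to about 2 mm. The wrist camera is an equidistant fisheye: a pixel r from the principal point sees the ray r / f radians off the axis. A picture is of the moment at which its call begins: read the wrist's pose just before it. calibration takes no time and is no camera call; for the wrist camera it gives the pose at the moment of the call.
- finish_job(): hands the job in; it is judged then, once.
The state is a dict: "time": time; "q": joint angles; "joint_vel": joint speeds; "joint_torque": joint torques, N m; "tool_pos": TCP position; "tcp_rot": TCP orientation; "wrist_force": force on the tool from outside, world axes, zero at the start; "torque": the same for the moment, N m; "width": opening from 0.0 (shut) to 1.0 (fully open); "grip_force": force on a finger pad.
Only numpy, scipy, OpenCV 4.12 (cv2) and the standard library are available. Lean on these libraries where they do the work, as an engineer would, in place of code of your own. Each camera call takes 0.05 s, during which the arm holds its last target. There are 200 camera calls.

## Working session

There is one attempt and no reset: what is moved stays moved. The work goes in short steps, Python scripts to look and compute and a tool call to move; the robot and the scene stay as the last step left them, time stands still between calls to the robot, and variables do not carry over. Pictures are saved under pics/ and viewed, at most 10 in all, crops included, and the job is handed in when it is done.

Besides the shell and the picture viewer there is one more tool, called after "Emit:" by a JSON object that holds its "method" and its "body", one argument or row to a line. step_arm: Moves the arm, as the interface text tells. Its arguments: {"type":"object","properties":{"commands":{"type":"array","items":{"type":"object","properties":{"fingers":{"type":"number"},"dx":{"type":"number"},"dy":{"type":"number"},"dz":{"type":"number"},"roll":{"type":"number"}}}},"squeeze":{"type":"number"}},"required":["commands"]}

```bash
mkdir -p pics; cat > h.py <<'E'
import numpy as np, cv2
from scipy.spatial.transform import Rotation as R
from workcell import *
def grab(n):
    c=calibration(n); p,d=read_camera(n); return p,d,np.array(c["intrinsics"]),np.array(c["world_to_cam"])
def cloud(d,K,T):
    v,u=np.mgrid[:d.shape[0],:d.shape[1]]
    x=(u-K[0,2])/K[0,0]*d; y=-(v-K[1,2])/K[1,1]*d
    P=np.stack([x,y,-d,np.ones_like(d)],-1)@np.linalg.inv(T).T
    return P[...,:3]
E
python3 - <<'E'
from h import *
for n in("scene","top"):
    p,d,K,T=grab(n); cv2.imwrite(f"pics/{n}0.png",p); np.savez(f"{n}0.npz",p=p,d=d,K=K,T=T); print(calibration(n).keys(),K.round(1).tolist(),np.linalg.inv(T).round(3).tolist())
print(read_state())
E
```

```text
dict_keys(['intrinsics', 'world_to_cam']) [[389.3, 0.0, 324.0], [0.0, 389.3, 198.3], [0.0, 0.0, 1.0]] [[0.487, -0.647, 0.586, 1.134], [0.873, 0.371, -0.317, -0.155], [-0.013, 0.666, 0.746, 0.787], [0.0, 0.0, 0.0, 1.0]]
dict_keys(['intrinsics', 'world_to_cam']) [[448.3, 0.0, 315.4], [0.0, 448.3, 204.8], [0.0, 0.0, 1.0]] [[-0.014, 0.994, -0.112, 0.521], [-1.0, -0.014, -0.003, 0.086], [-0.004, 0.112, 0.994, 1.266], [0.0, 0.0, 0.0, 1.0]]
{'time': 0.1, 'q': array([-1.23687239e+00,  2.64698886e-01,  1.60525042e+00, -3.35320206e-06,
        1.27371480e+00, -3.69533278e-02]), 'joint_vel': array([-0.00073894, -0.00132003, -0.00337622,  0.00051587,  0.00049342,
        0.00076285]), 'joint_torque': array([ 1.04608675e-04, -5.16708541e+01, -3.68590486e+01, -8.70474679e-06,
        6.26117908e-03,  1.35437151e-05]), 'tool_pos': array([ 0.24438595, -0.62848615,  0.23006533]), 'tcp_rot': array([-3.08571814e+00, -5.78863379e-01,  4.86034596e-04]), 'wrist_force': array([0.1943007 , 0.34102839, 0.34207392]), 'torque': array([-0.04284706,  0.01383354,  0.0017598 ]), 'grip_force': 0.0, 'width': 1.0039280559328456}
```

View pics/scene0.png

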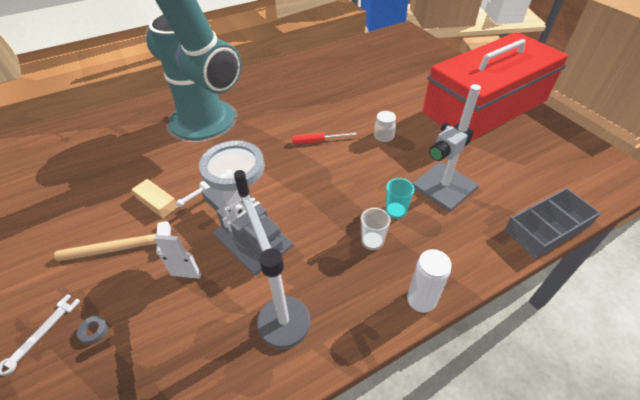

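View pics/top0.png

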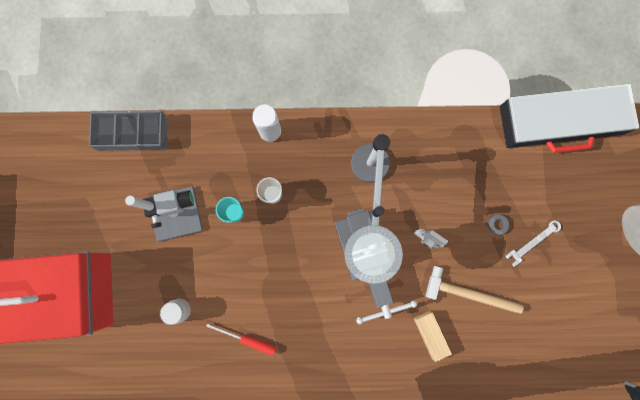

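Scene view: lamp head at (232,165), knob (241,183), hinge (271,262), vise below it with plate at about (238,212), camera lens at (440,150), clear tumbler (374,229), turquoise look-alike (398,197). A larger plate look-alike stands free on the bench at (178,250), and in the top view at (430,238). Top view: hinge (380,143), knob (378,211), head (373,254), tumbler (269,190), camera (175,208).

```bash
python3 - <<'E'
from h import *
S=np.load("scene0.npz");Tp=np.load("top0.npz")
Cs=cloud(S['d'],S['K'],S['T']);Ct=cloud(Tp['d'],Tp['K'],Tp['T'])
def f(C,u,v): return C[v,u].round(3).tolist()
for n,u,v in[("hinge",380,143),("knob",378,211),("armmid",380,180),("headL",346,254),("headR",401,254),("headT",374,226),("headB",374,282),("tumb",269,190),("camtop",180,205),("post",130,201)]: print(n,f(Ct,u,v))
for n,u,v in[("knobtop",241,176),("lens",437,151),("camhead",450,140),("viseplate",238,212),("posttop",474,90)]: print("s",n,f(Cs,u,v))
# grey points: ring at z .22-.25
for nm,C in(("t",Ct),("s",Cs)):
    m=(C[...,2]>.226)&(C[...,2]<.25)&(C[...,0]>.3)&(C[...,0]<.6)&(abs(C[...,1])<.2)
    v,u=np.nonzero(m); P=C[m]; print(nm,m.sum(),P.min(0),P.max(0))
    m=(C[...,2]>.255)&(C[...,2]<.30)&(C[...,0]>.4)&(C[...,0]<.6)&(abs(C[...,1])<.15); print("knob",m.sum(),np.median(C[m],0) if m.any() else 0)
    m=(C[...,2]>.03)&(C[...,2]<.3)&(C[...,1]>.3)&(C[...,1]<.6)&(C[...,0]>.4)&(C[...,0]<.75); print("cam",m.sum(),C[m].min(0),C[m].max(0))
p=S['p'];cv2.imwrite("pics/cropA.png",np.hstack([cv2.resize(p[150:280,150:300],(450,390),interpolation=2),cv2.resize(p[80:210,400:500],(300,390),interpolation=2)]))
E
```

```text
hinge [0.777, -0.062, 0.249]
knob [0.614, -0.046, 0.298]
armmid [0.692, -0.061, 0.239]
headL [0.523, 0.021, 0.242]
headR [0.521, -0.103, 0.246]
headT [0.585, -0.044, 0.244]
headB [0.459, -0.04, 0.243]
tumb [0.707, 0.221, 0.003]
camtop [0.645, 0.415, 0.197]
post [0.641, 0.484, 0.319]
s knobtop [0.628, -0.049, 0.297]
s lens [0.668, 0.393, 0.192]
s camhead [0.664, 0.43, 0.206]
s viseplate [0.55, -0.058, 0.12]
s posttop [0.649, 0.479, 0.313]
t 2668 [ 0.4590269  -0.10517198  0.22612426] [0.59974867 0.02406811 0.2499556 ]
knob 0 0
cam 1499 [0.4000456  0.30015485 0.03045797] [0.68300107 0.50289331 0.29994008]
s 2349 [ 0.45768124 -0.10416004  0.22603403] [0.5891873  0.02626608 0.2468113 ]
knob 0 0
cam 2260 [0.40011216 0.30004717 0.03020107] [0.68537703 0.50650513 0.2998871 ]
```

View pics/cropA.png

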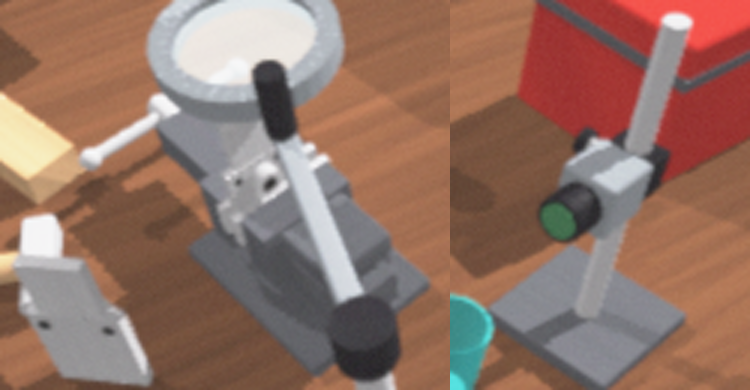

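Crop: the vise holds the small plate with the boss facing away from the robot, at about (262,180) in the crop. The larger plate with two holes stands free at crop (80,310). The vise one is meant, as it is smaller and in the slot. The green lens is at crop (555,222). Next I cage the knob at about (0.618, -0.049).

Emit:
{"method": "step_arm", "body": {
  "commands": [
    {"dx":0.28,"dy":-0.2,"dz":-0.1,"fingers":0},
    {"dx":0.28,"dy":-0.2,"dz":-0.1,"fingers":0},
    {"dx":0.28,"dy":-0.2,"dz":-0.1,"fingers":0},
    {"dx":0.28,"dy":-0.2,"dz":-0.1,"fingers":0},
    {"dx":0.28,"dy":-0.2,"dz":-0.1,"fingers":0},
    {"dx":0.28,"dy":-0.2,"dz":-0.1,"fingers":0},
    {"dx":0.28,"dy":-0.2,"dz":-0.1,"fingers":0},
    {"dx":0.28,"dy":-0.2,"dz":-0.1,"fingers":0}
  ]
}}

```text
invalid input
```

```bash
python3 - <<'E'
from h import *
for n in("scene","top"):
    S=np.load(n+"0.npz");C=cloud(S['d'],S['K'],S['T']);h=cv2.cvtColor(S['p'],cv2.COLOR_BGR2HSV)
    reg=(C[...,1]>.3)&(C[...,1]<.55)&(C[...,0]>.55)&(C[...,0]<.72)
    g=reg&(h[...,0]>50)&(h[...,0]<80)&(h[...,1]>80)&(C[...,2]>.12)
    if g.sum()>3:
        v,u=np.nonzero(g);print(n,"green",g.sum(),u.mean(),v.mean(),np.median(C[g],0),C[g].min(0),C[g].max(0))
    p=reg&(C[...,2]>.235)&(C[...,2]<.33)
    print("post",p.sum(),np.median(C[p],0),C[p].mean(0),C[p].min(0),C[p].max(0))
    hd=reg&(C[...,2]>.15)&(C[...,2]<.235)&(h[...,1]<60)
    if n=="top":
        top=hd&(h[...,2]>90); q=C[top]; print("head",np.median(q,0)); print(cv2.minAreaRect((q[:,:2]*1000).astype(np.float32)))
        t=(C[...,0]>.55)&(C[...,0]<.8)&(C[...,1]>.1)&(C[...,1]<.32)&(C[...,2]>.05)
        v,u=np.nonzero(t);print("cups",[ (C[t&(abs(C[...,1]-y)<.045)]).mean(0) for y in(.2,.29)])
        m=(h[...,1]<60)&(C[...,2]>.085)&(C[...,2]<.2)&(C[...,0]>.4)&(C[...,0]<.7)&(abs(C[...,1])<.12);q=C[m];print("vise",len(q),q.min(0),q.max(0))
E
```

```text
scene green 91 435.8021978021978 153.07692307692307 [0.66652363 0.39312712 0.18385656] [0.65051857 0.38954126 0.16983452] [0.68007804 0.39770098 0.19937658]
post 332 [0.6495256  0.48109612 0.2820684 ] [0.64838604 0.48236218 0.28107153] [0.63481915 0.47566572 0.23527882] [0.6560871  0.49766767 0.3174935 ]
top green 29 190.58620689655172 197.0344827586207 [0.66599642 0.39159378 0.18715464] [0.65127131 0.38915346 0.17707284] [0.67865729 0.39511415 0.1988451 ]
post 196 [0.64280642 0.47979291 0.29820304] [0.64313569 0.48156557 0.29014892] [0.63444543 0.47544492 0.23547847] [0.65324734 0.4966763  0.31903468]
head [0.64554449 0.44975903 0.2052653 ]
((655.0742797851562, 446.937255859375), (64.98387908935547, 115.67767333984375), 32.65898132324219)
cups [array([0.7018521 , 0.21625205, 0.07712853]), array([0.64616694, 0.3010734 , 0.07998232])]
vise 372 [ 0.57697005 -0.05464268  0.08516313] [0.63619881 0.0076343  0.10907147]
```

Emit:
{"method": "step_arm", "body": {
  "commands": [
    {"dx":0.28,"dy":-0.2,"dz":-0.1,"fingers":0,"roll":0},
    {"dx":0.28,"dy":-0.2,"dz":-0.1,"fingers":0,"roll":0},
    {"dx":0.28,"dy":-0.2,"dz":-0.1,"fingers":0,"roll":0},
    {"dx":0.28,"dy":-0.2,"dz":-0.1,"fingers":0,"roll":0},
    {"dx":0.28,"dy":-0.2,"dz":-0.1,"fingers":0,"roll":0},
    {"dx":0.28,"dy":-0.2,"dz":-0.1,"fingers":0,"roll":0},
    {"dx":0.28,"dy":-0.2,"dz":-0.1,"fingers":0,"roll":0}
  ],
  "squeeze": 40
}}

```text
time: 0.98
tool_pos: [0.4349, -0.339, 0.3326]
tcp_rot: [3.085, 0.586, 0.003]
wrist_force: [0.3, 0.1, 1.1]
width: 0.499
grip_force: 0.0
```

Emit:
{"method": "step_arm", "body": {
  "commands": [
    {"dx":0.28,"dy":-0.203,"dz":0,"fingers":0,"roll":0},
    {"dx":0.28,"dy":-0.203,"dz":0,"fingers":0,"roll":0},
    {"dx":0.28,"dy":-0.203,"dz":0,"fingers":0,"roll":0},
    {"dx":0.28,"dy":-0.203,"dz":0,"fingers":0,"roll":0},
    {"dx":0.28,"dy":-0.203,"dz":0,"fingers":0,"roll":0},
    {"dx":0.28,"dy":-0.203,"dz":0,"fingers":0,"roll":0},
    {"dx":0.28,"dy":-0.203,"dz":0,"fingers":0,"roll":0},
    {"dx":0.28,"dy":-0.203,"dz":0,"fingers":0,"roll":0}
  ],
  "squeeze": 40
}}

```text
time: 1.98
tool_pos: [0.6199, -0.0518, 0.3303]
tcp_rot: [3.088, 0.578, -0.003]
wrist_force: [-1.0, -1.0, 0.2]
width: 0.498
grip_force: 0.0
```

```bash
python3 - <<'E'
from h import *
print(read_state()['tool_pos'])
p,d,K,T=grab("wrist");print(K,np.linalg.inv(T).round(3).tolist());np.savez("w1.npz",p=p,d=d,K=K,T=T);cv2.imwrite("pics/w1.png",p)
E
```

```text
[ 0.61993372 -0.05184024  0.33031929]
[[309.70691629   0.         320.94040727]
 [  0.         309.70691629 198.4119584 ]
 [  0.           0.           1.        ]] [[0.362, 0.896, 0.257, 0.684], [-0.932, 0.348, 0.1, -0.026], [0.0, -0.276, 0.961, 0.473], [0.0, 0.0, 0.0, 1.0]]
```

View pics/w1.png

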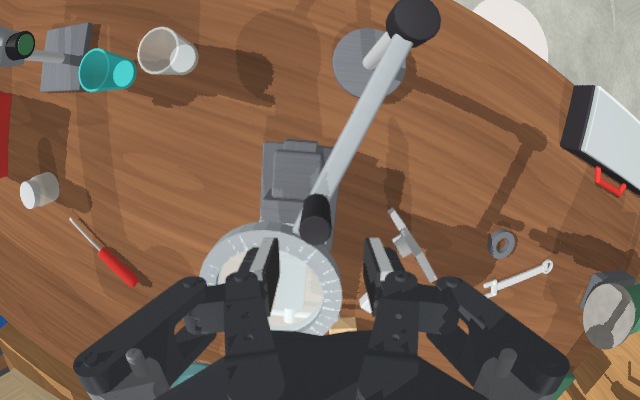

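Wrist view: fingers at (265,270) and (375,270), with the knob top at about (316,228) between them.

```bash
cat >> h.py <<'E'
def wray(u,v,K,T):
    x,y=u-K[0,2],v-K[1,2]; r=np.hypot(x,y); a=r/K[0,0]; s=np.sin(a)/max(r,1e-9)
    M=np.linalg.inv(T); return M[:3,3], M[:3,:3]@np.array([x*s,-y*s,-np.cos(a)])
def wz(u,v,z,K,T):
    o,r=wray(u,v,K,T); return (o+r*(z-o[2])/r[2])
E
python3 - <<'E'
from h import *
W=np.load("w1.npz");K,T=W['K'],W['T']
print("knob",wz(316,228,.295,K,T),"arm/hinge top",wz(413,20,.262,K,T))
for u,v in[(243,266),(308,222),(340,250),(270,300)]:print(wz(u,v,.245,K,T))
E
```

```text
knob [ 0.61747032 -0.04814354  0.295     ] arm/hinge top [ 0.77069844 -0.06042575  0.262     ]
[ 0.54307448 -0.00916205  0.245     ]
[ 0.60124869 -0.04682165  0.245     ]
[ 0.58780647 -0.07958436  0.245     ]
[ 0.51875709 -0.04112934  0.245     ]
```

Emit:
{"method": "step_arm", "body": {
  "commands": [
    {"dx":0,"dy":-0.005,"dz":0,"fingers":0,"roll":0},
    {"dx":0,"dy":-0.005,"dz":0.025,"fingers":0,"roll":0},
    {"dx":0,"dy":-0.005,"dz":0.05,"fingers":0,"roll":0},
    {"dx":0,"dy":-0.005,"dz":0.072,"fingers":0,"roll":0},
    {"dx":0,"dy":-0.005,"dz":0.072,"fingers":0,"roll":0}
  ],
  "squeeze": 40
}}

```text
time: 2.65
tool_pos: [0.6168, -0.0465, 0.2571]
tcp_rot: [-3.087, -0.577, 0.007]
wrist_force: [0.3, 0.4, 0.3]
width: 0.499
grip_force: 0.0
```

Emit:
{"method": "step_arm", "body": {
  "commands": [
    {"dx":-0.009,"dy":0.026,"dz":0,"fingers":0,"roll":0},
    {"dx":-0.014,"dy":0.052,"dz":0,"fingers":0,"roll":0},
    {"dx":-0.017,"dy":0.074,"dz":0,"fingers":0,"roll":0},
    {"dx":-0.017,"dy":0.095,"dz":0,"fingers":0,"roll":0},
    {"dx":-0.014,"dy":0.116,"dz":0,"fingers":0,"roll":0},
    {"dx":-0.009,"dy":0.137,"dz":0,"fingers":0,"roll":0},
    {"dx":0,"dy":0.157,"dz":0,"fingers":0,"roll":0},
    {"dx":0.01,"dy":0.176,"dz":0,"fingers":0,"roll":0}
  ],
  "squeeze": 40
}}

```text
time: 3.65
tool_pos: [0.6928, -0.2075, 0.2592]
tcp_rot: [-3.088, -0.579, -0.0]
wrist_force: [-1.4, 2.0, 1.6]
width: 0.502
grip_force: 1.0
```

Emit:
{"method": "step_arm", "body": {
  "commands": [
    {"dx":0,"dy":-0.006,"dz":-0.05,"fingers":0,"roll":0},
    {"dx":0,"dy":-0.006,"dz":-0.09,"fingers":0,"roll":0},
    {"dx":-0.09,"dy":-0.09,"dz":-0.09,"fingers":-1,"roll":0},
    {"dx":-0.09,"dy":-0.09,"dz":-0.09,"fingers":-1,"roll":0},
    {"dx":-0.09,"dy":-0.09,"dz":-0.09,"fingers":-1,"roll":0},
    {"dx":-0.09,"dy":-0.09,"dz":-0.09,"fingers":-1,"roll":0}
  ],
  "squeeze": 40
}}

```text
time: 4.4
tool_pos: [0.5764, -0.1557, 0.3502]
tcp_rot: [3.086, 0.579, 0.004]
wrist_force: [-0.0, -0.1, 1.0]
width: 1.001
grip_force: 0.0
```

```bash
python3 - <<'E'
from h import *
s=read_state();print(s['tool_pos'],s['q'])
p,d,K,T=grab("wrist");np.savez("w2.npz",p=p,d=d,K=K,T=T)
p2,d2,K2,T2=grab("scene");np.savez("s2.npz",p=p2,d=d2,K=K2,T=T2)
cv2.imwrite("pics/w2.png",np.vstack([cv2.resize(p,(640,400))[:200*2],]))
cv2.imwrite("pics/s2.png",cv2.resize(p2[110:310,130:330],(600,600),interpolation=2))
E
```

```text
[ 0.57638213 -0.15572691  0.35018852] [-3.05503902e-01  6.46399514e-02  1.61845943e+00 -1.60449999e-04
  1.45566726e+00  8.94632586e-01]
```

View pics/w2.png

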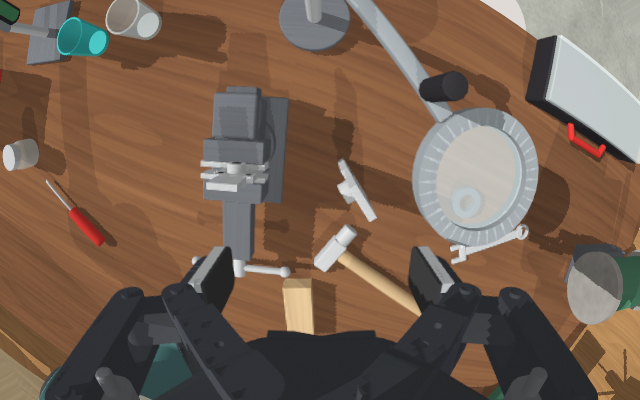

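View pics/s2.png

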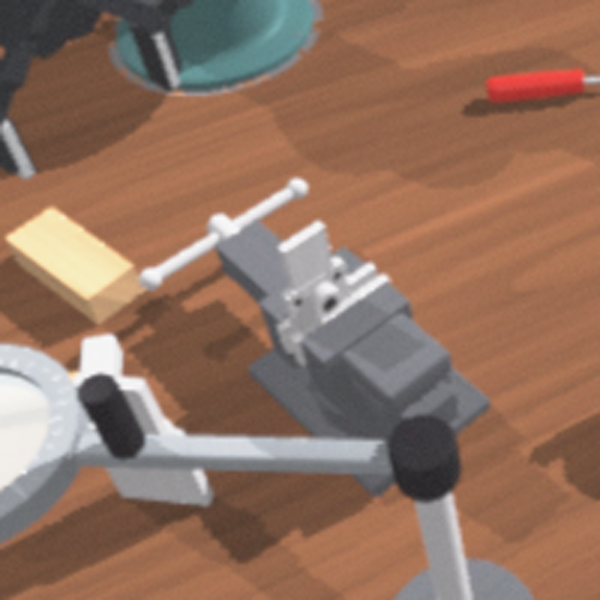

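The lamp is clear. In the scene crop the plate tongue is at (303,250) and the boss at (328,298). In the wrist view the plate is at about (228,182) in the vise.

```bash
python3 - <<'E'
from h import *
S=np.load("s2.npz");C=cloud(S['d'],S['K'],S['T'])
m=(C[...,2]>.142)&(C[...,2]<.19)&(C[...,0]>.48)&(C[...,0]<.66)&(abs(C[...,1]+.03)<.07)
q=C[m];print(len(q),q.mean(0),q.min(0),q.max(0))
f=q[(q[:,2]<.176)];c=f.mean(0);w,V=np.linalg.eigh(np.cov((f-c).T));n=V[:,0]*np.sign(V[0,0]);print("face",len(f),c,n,"yaw",np.degrees(np.arctan2(n[1],n[0])),"tilt",n[2],w)
t=C[m&(C[...,2]>.176)];print("top",t.mean(0))
print(cv2.minAreaRect((q[:,:2]*1000).astype(np.float32)))
# jaw tops yaw: scene points z~.1
j=C[(abs(C[...,2]-.1)<.004)&(C[...,0]>.48)&(C[...,0]<.68)&(abs(C[...,1]+.03)<.08)];print("jaw",len(j),j.mean(0),cv2.minAreaRect((j[:,:2]*1000).astype(np.float32)))
W=np.load("w2.npz");K,T=W['K'],W['T']
for u,v in [(207,180),(240,182),(206,190),(239,192)]: print(wz(u,v,.182,K,T))
p=W['p'];cv2.imwrite("pics/w2c.png",cv2.resize(p[130:230,170:300],(780,600),interpolation=2))
E
```

```text
251 [ 0.53699228 -0.05852944  0.16526424] [ 0.52768908 -0.07592275  0.14211787] [ 0.54365466 -0.03991175  0.18478054]
face 180 [ 0.53759839 -0.05861664  0.1592725 ] [0.97153947 0.23650734 0.01324175] yaw 13.681714937633759 tilt 0.01324175457690378 [2.38509899e-06 9.63909905e-05 1.19367855e-04]
top [ 0.53545566 -0.05830838  0.18045458]
((534.7350463867188, -57.992530822753906), (10.494943618774414, 36.798789978027344), 14.881373405456543)
jaw 1229 [ 0.57139602 -0.03731683  0.10052473] ((561.3051147460938, -38.79364013671875), (148.13870239257812, 89.94596862792969), 15.053784370422363)
[ 0.53273803 -0.04016198  0.182     ]
[ 0.54381798 -0.07589947  0.182     ]
[ 0.52159688 -0.04210663  0.182     ]
[ 0.533017   -0.07813727  0.182     ]
```

View pics/w2c.png

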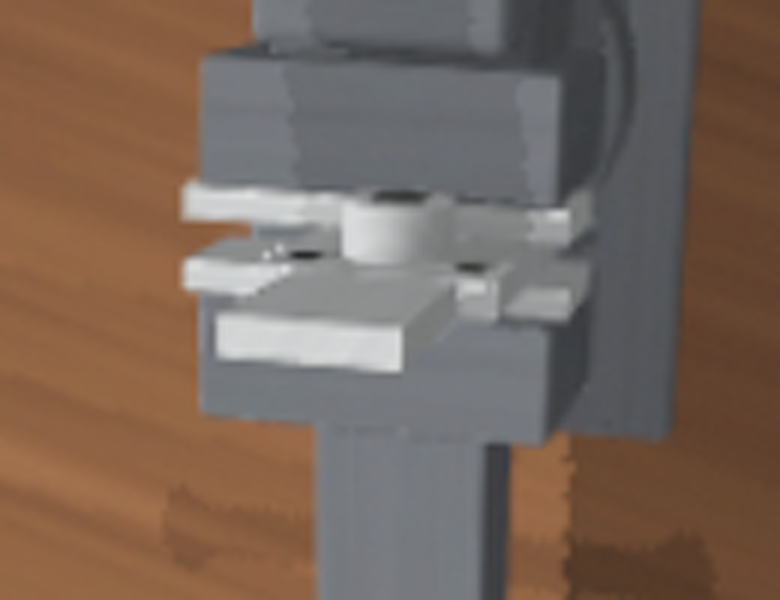

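Plate is centred at about (0.533, -0.0595) with yaw 15°. I go above it and roll the tool to match.

Emit:
{"method": "step_arm", "body": {
  "commands": [
    {"dx":0,"dy":-0.03,"dz":0,"fingers":-1,"roll":-10.5},
    {"dx":-0.003,"dy":-0.06,"dz":0,"fingers":-1,"roll":-21},
    {"dx":-0.005,"dy":-0.09,"dz":0,"fingers":-1,"roll":-31.5},
    {"dx":-0.005,"dy":-0.1055,"dz":0.02,"fingers":-1,"roll":-42},
    {"dx":-0.005,"dy":-0.1055,"dz":0.04,"fingers":-1,"roll":-52.5},
    {"dx":-0.005,"dy":-0.1055,"dz":0.06,"fingers":-1,"roll":-63},
    {"dx":-0.005,"dy":-0.1055,"dz":0.08,"fingers":-1,"roll":-73.5},
    {"dx":-0.005,"dy":-0.1055,"dz":0.1,"fingers":-1,"roll":-83.8}
  ],
  "squeeze": 60
}}

```text
time: 5.5
tool_pos: [0.5343, -0.059, 0.2489]
tcp_rot: [1.904, 2.498, 0.001]
wrist_force: [-0.3, -0.0, 0.0]
width: 1.002
grip_force: 0.0
```

```bash
python3 - <<'E'
from h import *
s=read_state();M=R.from_rotvec(s['tcp_rot']).as_matrix();print(s['tool_pos'],s['q'].round(3),M.round(3))
p,d,K,T=grab("wrist");np.savez("w3.npz",p=p,d=d,K=K,T=T)
cv2.imwrite("pics/w3.png",p)
E
```

```text
[ 0.53430025 -0.05900881  0.24891345] [-0.156 -0.008  1.876 -0.     1.273 -0.425] [[-0.265  0.964  0.001]
 [ 0.964  0.265 -0.   ]
 [-0.     0.001 -1.   ]]
```

View pics/w3.png

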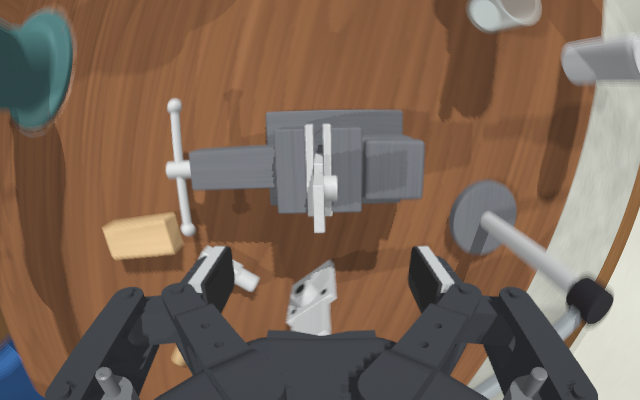

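Wrist view: the plate is centred between the fingers at column 319. The bigger decoy shows at (312,290), so I check its clearance.

```bash
python3 - <<'E'
from h import *
W=np.load("w3.npz");K,T=W['K'],W['T']
print(wz(319,231,.182,K,T),wz(319,190,.182,K,T))
S=np.load("scene0.npz");C=cloud(S['d'],S['K'],S['T'])
h=cv2.cvtColor(S['p'],cv2.COLOR_BGR2HSV)
m=np.zeros(C.shape[:2],bool);m[215:285,150:205]=1
m&=(C[...,2]>.02)&(h[...,1]<50);q=C[m];print(q.min(0),q.max(0)); print(q[q[:,2]>.09].min(0),q[q[:,2]>.09].max(0))
E
```

```text
[ 0.53595076 -0.07279486  0.182     ] [ 0.52781571 -0.04307131  0.182     ]
[ 0.40006571 -0.25488115  0.02012519] [ 1.13394725 -0.15459139  0.78678309]
[ 0.54930679 -0.23631614  0.09011421] [ 1.13394725 -0.15459139  0.78678309]
```

Emit:
{"method": "step_arm", "body": {
  "commands": [
    {"dx":0,"dy":-0.001,"dz":0.05,"fingers":-1,"roll":0},
    {"dx":0,"dy":-0.001,"dz":0.08,"fingers":-1,"roll":0},
    {"dx":0,"dy":-0.001,"dz":0.104,"fingers":-1,"roll":0},
    {"dx":0,"dy":-0.001,"dz":0.104,"fingers":0,"roll":0},
    {"dx":0,"dy":-0.001,"dz":0.104,"fingers":0.5,"roll":0},
    {"dx":0,"dy":-0.001,"dz":0.104,"fingers":1,"roll":0},
    {"dx":0,"dy":-0.001,"dz":0.104,"fingers":1,"roll":0},
    {"dx":0,"dy":-0.001,"dz":0.104,"fingers":1,"roll":0}
  ],
  "squeeze": 60
}}

```text
time: 6.55
tool_pos: [0.5322, -0.059, 0.1465]
tcp_rot: [1.91, 2.492, 0.001]
wrist_force: [0.6, 0.0, 4.3]
width: 0.087
grip_force: 59.2
```

Emit:
{"method": "step_arm", "body": {
  "commands": [
    {"dx":0,"dy":0,"dz":0,"fingers":1,"roll":0},
    {"dx":0,"dy":0,"dz":0,"fingers":1,"roll":0}
  ],
  "squeeze": 60
}}

```text
time: 6.8
tool_pos: [0.5323, -0.059, 0.1466]
tcp_rot: [1.91, 2.491, 0.002]
wrist_force: [0.1, -0.4, 6.1]
width: 0.08
grip_force: 59.6
```

Emit:
{"method": "step_arm", "body": {
  "commands": [
    {"dx":0,"dy":0,"dz":-0.015,"fingers":1,"roll":0},
    {"dx":0,"dy":0,"dz":-0.03,"fingers":1,"roll":0},
    {"dx":0,"dy":0,"dz":-0.05,"fingers":1,"roll":0},
    {"dx":0,"dy":0,"dz":-0.07,"fingers":1,"roll":0},
    {"dx":0,"dy":0,"dz":-0.09,"fingers":1,"roll":0},
    {"dx":0,"dy":0,"dz":-0.11,"fingers":1,"roll":0},
    {"dx":0,"dy":0,"dz":-0.11,"fingers":1,"roll":0},
    {"dx":0,"dy":0,"dz":-0.11,"fingers":1,"roll":0}
  ],
  "squeeze": 60
}}

```text
time: 7.8
tool_pos: [0.531, -0.0588, 0.2547]
tcp_rot: [-1.911, -2.492, 0.001]
wrist_force: [-1.0, -0.4, -3.9]
width: 0.086
grip_force: 59.4
```

```bash
python3 - <<'E'
from h import *
s=read_state();M=R.from_rotvec(s['tcp_rot']).as_matrix()
print(s['tool_pos'],s['wrist_force'],s['grip_force'],s['width'],np.degrees(np.arctan2(M[1,1],M[0,1])))
print(M[:2,:2])
L=np.array([.666,.393]);a=np.radians(104);f=L-.16*np.array([np.cos(a),np.sin(a)])
g=f-.016*np.array([np.cos(a),np.sin(a)]); print("focus",f,"tcp goal",g)
print("tool shift",M[:2,:2].T@(g-s['tool_pos'][:2]))
E
```

```text
[ 0.53097367 -0.05875271  0.25474945] [-1.04138572 -0.35685577 -3.86302162] 59.3561589717865 0.08583758121544428 15.048018108521472
[[-0.25962807  0.9657081 ]
 [ 0.96570861  0.25962834]]
focus [0.7047075  0.23775268] tcp goal [0.70857825 0.22222795]
tool shift [0.22523431 0.24446473]
```

Emit:
{"method": "step_arm", "body": {
  "commands": [
    {"dx":0.028,"dy":0.03,"dz":0,"fingers":1,"roll":-10},
    {"dx":0.056,"dy":0.06,"dz":0,"fingers":1,"roll":-20},
    {"dx":0.084,"dy":0.09,"dz":0,"fingers":1,"roll":-30},
    {"dx":0.112,"dy":0.12,"dz":0,"fingers":1,"roll":-40},
    {"dx":0.14,"dy":0.15,"dz":0,"fingers":1,"roll":-50},
    {"dx":0.168,"dy":0.18,"dz":0,"fingers":1,"roll":-60},
    {"dx":0.19,"dy":0.21,"dz":0,"fingers":1,"roll":-70},
    {"dx":0.21,"dy":0.23,"dz":0,"fingers":1,"roll":-80}
  ],
  "squeeze": 60
}}

```text
time: 8.8
tool_pos: [0.699, 0.2048, 0.2527]
tcp_rot: [0.148, -3.135, 0.001]
wrist_force: [0.5, -1.0, -4.0]
width: 0.084
grip_force: 59.7
```

```bash
python3 - <<'E'
from h import *
s=read_state();M=R.from_rotvec(s['tcp_rot']).as_matrix()
print(s['tool_pos'],np.degrees(np.arctan2(M[1,1],M[0,1])))
print("tool shift",M[:2,:2].T@(np.array([.7086,.2222])-s['tool_pos'][:2]))
E
```

```text
[0.69904512 0.20483024 0.25271583] 95.40610431708005
tool shift [-0.01114877  0.01639229]
```

Emit:
{"method": "step_arm", "body": {
  "commands": [
    {"dx":-0.011,"dy":0.016,"dz":0.015,"fingers":1,"roll":-4},
    {"dx":-0.011,"dy":0.016,"dz":0.03,"fingers":1,"roll":-8.6},
    {"dx":-0.011,"dy":0.016,"dz":0.041,"fingers":1,"roll":-8.6},
    {"dx":-0.011,"dy":0.016,"dz":0.041,"fingers":1,"roll":-8.6},
    {"dx":-0.011,"dy":0.016,"dz":0.041,"fingers":1,"roll":-8.6},
    {"dx":-0.011,"dy":0.016,"dz":0.041,"fingers":1,"roll":-8.6}
  ],
  "squeeze": 60
}}

```text
time: 9.55
tool_pos: [0.7092, 0.2205, 0.2156]
tcp_rot: [-0.372, 3.118, 0.001]
wrist_force: [0.4, 0.0, -2.6]
width: 0.084
grip_force: 59.7
```

```bash
python3 - <<'E'
from h import *
s=read_state();M=R.from_rotvec(s['tcp_rot']).as_matrix()
print(s['tool_pos'],np.degrees(np.arctan2(M[1,1],M[0,1])),abs(s['joint_vel']).max())
p,d,K,T=grab("scene");C=cloud(d,K,T)
h=cv2.cvtColor(p,cv2.COLOR_BGR2HSV)
m=(abs(C[...,0]-.706)<.05)&(abs(C[...,1]-.225)<.03)&(C[...,2]>.125)&(C[...,2]<.205)&(h[...,2]>90)
q=C[m];print("plate",len(q),q.min(0),q.max(0),q.mean(0))
c=q.mean(0);w,V=np.linalg.eigh(np.cov((q-c).T));print(V[:,0],w)
reg=(C[...,1]>.3)&(C[...,1]<.55)&(C[...,0]>.55)&(C[...,0]<.72)
g=reg&(h[...,0]>50)&(h[...,0]<80)&(h[...,1]>80)&(C[...,2]>.12);print("lens",np.median(C[g],0))
cv2.imwrite("pics/s4.png",cv2.resize(p[60:260,320:520],(600,600),interpolation=2))
E
```

```text
[0.70916357 0.22045166 0.21559142] 103.6028880190647 0.0014825965669590167
plate 444 [0.68548425 0.20976521 0.14105574] [0.73657789 0.23151478 0.20499143] [0.71329633 0.21775327 0.17411203]
[-2.64988296e-01  9.64251573e-01 -3.27171523e-04] [1.93534544e-06 2.52257356e-04 3.33879451e-04]
lens [0.66551498 0.39351267 0.18287485]
```

View pics/s4.png

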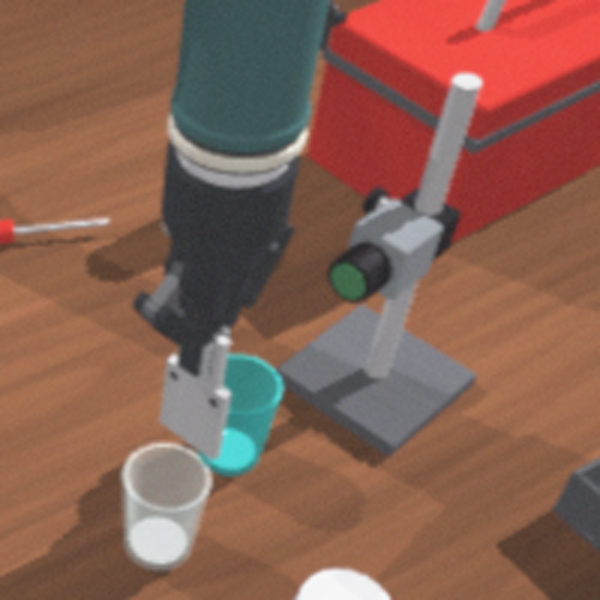

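The plate is held upright with its plain face towards us and the boss side towards the lens. The plate normal is about 105°, the lens axis about 104°, and the boss is about 0.189 m up against 0.184 m for the lens, so I hand in.

```bash
python3 -c "
from workcell import *
print(finish_job())"
```

```text
the job is handed in; nothing more can be done
None
```

I swung the lamp clear, lifted the small plate out of the vise, and handed in with it held steady, boss side to the lens; by my measurements the boss is within about 5 mm of focus and 2° of square, and no verdict came back.

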